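Raise the counted sample out of the shielded well and hold it up for the probe

ROBOT

A 6-joint arm with a two-finger parallel gripper is mounted at the origin on a cart in front of the work surface, level with it; the furniture and walls round the work are solid. World frame = base frame: x ahead of the robot, y to its left, z up, the work surface at z = 0. Lengths are in m, angles in rad, forces in N, time in s.
With the tool pointing down it reaches from about 0.35 to 0.775 m from the base axis. Payload 7.3 kg.
Tool frame: the origin (TCP) lies on the mounting face of the last link; the fingertips stand 178 mm ahead of it and the grasp point (between the pads) lies 159 mm ahead of it (robot.tcp_to_tips is the distance from the TCP to the fingertips, in m); z points along the fingers, y is the direction in which the jaws open and shut (so a half turn about z gives the same grasp; the last joint's range is limited). The gripper opens to 92 mm and grips with 3 to 60 N. Pads are 19 mm wide; open, the fingers measure 130 mm over their backs; the gripper's body (75 mm by 190 mm) begins 47 mm behind the grasp point.
Start: joints at [-1.249, 0.342, 1.524, -0, 1.275, -0.146], TCP at [0.237, -0.469, 0.405] pointing down, gripper open.
Joint ranges: [-2.53, 2.53], [-0.77, 2.02], [0.04, 2.7], [-1, 4.14], [0.28, 2.66], [-3.11, 3.11]. Speed limits (rad/s): [2.57, 2.57, 3.14, 3.14, 3.14, 3.14].

INTERFACE

Orientations are given as [roll, pitch, yaw] about the fixed x, y, z axes, in that order (R = Rz(yaw) Ry(pitch) Rx(roll)).
In Python, from cell import robot, viewer gives the robot as it stands.
- The arm moves only by the shell command python3 -m creep 'ROWS' [OPENING] [FORCE]. ROWS is JSON, a list that holds one entry, the list of rows, each a list of 6 numbers: the shift along the world's x, y, z in mm, then the turn, a rotation vector about the world's x, y, z in degrees. A call has 1 to 5 rows; each row shifts and turns the pose as measured when the row begins; what a row does not reach is not made up. A row lasts 1/12 s, in which the tool goes at most 41.7 mm and 7.16 degrees, less where a joint would pass 70% of its speed; a pose out of reach is approached as far as the arm can. A call with a gripper value outside its range is refused whole. OPENING is the closure, from -1 (fully open) to 1 (shut), set as the call begins (- or left out, the last holds). The fingers move at their own pace and stop on an object; FORCE is the grip in N (left out, the last holds). Time passes only in rows, so rows that do not move let the fingers close. It gives the time, the measured TCP pose, the force and the opening at its end, in the units of the state.
- robot.observe(): the state, without advancing time (a new reading comes with each control period).
- viewer.read_camera(name): name is "scene" or "top"; returns the picture (480x640x3 uint8, blue, green, red); there is no depth.
- viewer.camera_model(name): a dict with "fx", "fy", "cx", "cy" (pixels), "k1" (the pictures are not rectified: a ray, as slopes to the right and down, at radius r is drawn at 1 + k1 r^2 times it, then the intrinsics apply), "pose" (4x4, takes a point from camera to world coordinates). Camera axes: x right, y up, looking along -z (the intrinsics and any distortion apply to the point x, -y, -z); pixel columns grow to the right and rows downward; lengths in m; the calibration is good to about 2 mm. A picture is of the moment at which its call begins. camera_model takes no time and is no camera call.
- robot.hand_in(): hands the job in, once; it reports no verdict.
The state is a dict: "time": time; "qpos": joint angles; "qvel": joint speeds; "joint_efforts": joint torques, N m; "tool_pos": TCP position; "tool_rot": TCP orientation; "contact_force": force on the tool from outside, world axes, zero at the start; "torque": the same for the moment, N m; "opening": finger opening in m.
Only numpy, scipy, OpenCV 4.12 (cv2) and the standard library are available. Lean on these libraries where they do the work, as an engineer would, in place of code of your own. Each camera call takes 0.05 s, during which the arm holds its last target. There are 200 camera calls.

TASK

The count is finished: press the pedal of the shielded counter right down to its stop, so that the lift inside raises the sample pot out of the well and stays up. Then take that pot, lift it straight up with the small check source still lying on its cap, and hold it level and still over the well, its underside at least 5 cm clear of the rim, ready for the hand probe; finish while holding it there. Do not tip the pot on the way and leave the shield plug, the tin and the other pots alone.

Things in the scene. Friction and masses are not known exactly. Their poses are not given: they have to be found in the camera images.
- shield: The counter, fixed: a grey plinth 150 x 150 x 80 mm carrying an upright round lead shield (126 mm diameter, flat rim 148 mm above the desk) with a copper-lined round well. Origin: on the desk, on the well's axis; z up. The pedal sticks out of its front (-x; turned up to 0.5 rad from facing the robot); behind (+x) a level detector tube, 52 mm thick, reaches 170 mm from the well axis, top at 138 mm.
- well_mouth (a point): Centre of the well's mouth, level with the rim, 148 mm above the desk. The well is 56 mm in diameter; at the start the lift table in it lies 62 mm below the rim.
- pedal (a joint): Pedal angle in rad: 0 up (start), 0.70 right down at its solid stop. A spring pushes it back up: about 9 N at the pad at first (12 N when pressed at 40 mm/s), falling to nothing at 0.52, where it goes over centre; past that it drops to the stop by itself and stays down when let go. Do not ram the stop. The lift table rises in step with the pedal, 48 mm in all.
- pedal_pad (a point): Middle of the top of the pedal's ribbed pad (60 x 60 x 8 mm, low lip on the outer edge), about 170 mm in front of the well axis. Height over the desk: 93 mm up, 21 mm down; a fingertip pressed to 35 mm takes it over centre. Outer edge slopes up by 0.35 rad when up, down by 0.35 rad when down. Its level hinge pin is 105 mm from the pad, 70 mm in front of the well axis, 50 mm high.
- pot_center (a point): Centre of the sample pot in the well, half-way up; z is its upright axis. 54 mm high: body 46 mm diameter, ribbed cap 50 mm diameter over the top 16 mm; about 85 g. It stands on the lift table: at first its cap is 8 mm below the rim with 3 mm gap round it; with the pedal down the cap's top is 40 mm and its lower edge 24 mm above the rim, the lowest 14 mm of the pot still in the well.
- source_center (a point): Centre of the check source, a round disc 25 mm in diameter and 6.5 mm thick, 14 g, lying loose on the middle of the sample pot's cap.
- plug: The shield's steel-clad plug, 86 mm diameter and 49 mm high with a small knob, on the desk beside the counter; not to be moved. Origin: centre of its underside.
- pot_large: Another capped pot, 56 mm diameter, 60 mm high, standing on the desk beside the counter; not to be moved. Origin: centre of its underside.
- pot_small: Another capped pot, 50 mm diameter, 54 mm high, standing on the desk beside the counter; not to be moved. Origin: centre of its underside.
- tin: A flat round tin, 66 mm diameter, 24 mm high, on the desk near the pedal; not to be moved. Origin: centre of its underside.
Mind the look-alikes: they are no part of the job. Leave any red look-alike of the part that bears pot_center alone.

How it is judged:
On the way, in this order (a step that is already met when the one before it is completed fails the run):
1. the pedal is pressed right down to its stop and the lift has raised the pot (value of joint pedal above 0.66 rad and z of pot_center in the frame of well_mouth above 0.006 m), for 0.2 s.
2. the pot is lifted by the fingers until it is clear of the well (z of pot_center in the frame of well_mouth above 0.035 m and contact force between the fingers and sample above 0.5 N and contact force between sample and shield below 0.1 N), for 0.2 s.
At the end, for the whole second after the job is handed in: The fingers alone hold the pot over the well: middle within 40 mm of its axis, underside 48 mm or more above the rim, within 0.10 rad of upright, still (20 mm/s, 0.15 rad/s), the check source flat on its cap within 14 mm of the middle; plug, tin and other pots within 30 mm of their starts (z of pot_center in the frame of well_mouth above 0.075 m and horizontal distance between pot_center and well_mouth below 0.04 m and angle between pot_center's own z axis and vertical below 0.1 rad and linear speed of sample below 0.02 m/s and angular speed of sample below 0.15 rad/s and contact force between the fingers and sample above 0.5 N and contact force between sample and shield below 0.1 N and horizontal distance between source_center and pot_center below 0.014 m and z of source_center in the frame of pot_center between 0.026 and 0.036 m and distance of each of plug, pot_large, pot_small, tin from where it was at the start of the episode below 0.03 m); the arm keeps its last pose, push and grip.
It fails at once if the sample pot is tipped by more than 0.3 rad (angle between pot_center's own z axis and vertical above 0.3 rad).
It fails at once if the check source leaves the pot's cap (distance between source_center and pot_center above 0.045 m).
It fails at once if the plug, the tin or another pot is pushed away (distance of any of plug, pot_large, pot_small, tin from where it was at the start of the episode above 0.03 m).
It also fails if it takes over 51 s, if anything falls off the work surface, if the arm or the gripper's body presses on something with over 40 N, if the wrist force passes 120 N, or if a joint passes its speed limit or range.

## Working session

There is one attempt and no reset: what is moved stays moved. The work goes in short steps, Python scripts to look and compute and a shell command to move; the robot and the scene stay as the last step left them, time stands still between calls to the robot, and variables do not carry over. Pictures are saved under pics/ and viewed, about 8 in all and at most 12, crops included, and the job is handed in when it is done.

```bash
ls; mkdir -p pics; python3 - <<'E'
from cell import robot, viewer
import cv2, numpy as np
for n in("scene","top"):
    im=viewer.read_camera(n); cv2.imwrite(f"pics/{n}0.png",im)
    m=viewer.camera_model(n); print(n,{k:(np.round(v,4).tolist()) for k,v in m.items()})
s=robot.observe(); print(s)
E
```

```text
pics
scene {'fx': 505.6894, 'fy': 505.6894, 'cx': 318.2527, 'cy': 230.0627, 'k1': -0.007, 'pose': [[-0.9102, 0.3062, -0.2788, 0.3683], [-0.414, -0.69, 0.5938, 0.6322], [-0.0105, 0.6559, 0.7548, 0.7561], [0.0, 0.0, 0.0, 1.0]]}
top {'fx': 489.0513, 'fy': 489.0513, 'cx': 317.6614, 'cy': 244.0455, 'k1': -0.0377, 'pose': [[-0.005, 0.9836, -0.1805, 0.4425], [-0.9999, -0.002, 0.0168, 0.1155], [0.0162, 0.1806, 0.9834, 0.9681], [0.0, 0.0, 0.0, 1.0]]}
{'time': 0.1, 'qpos': array([-1.24900543e+00,  3.42650364e-01,  1.52487562e+00, -4.20393163e-05,
        1.27537565e+00, -1.45996450e-01]), 'qvel': array([-0.00094301, -0.0020076 , -0.0010202 , -0.00026246,  0.0011985 ,
       -0.00049815]), 'joint_efforts': array([ 1.84245015e-03, -4.32004380e+01, -2.44693619e+01,  7.19704432e-02,
        5.25564118e-02, -4.80679773e-05]), 'tool_pos': array([ 0.23671205, -0.46848968,  0.4041317 ]), 'tool_rot': array([-3.14029175e+00, -1.50653946e-04,  4.67799520e-01]), 'contact_force': array([ 0.17051451,  0.47751286, -0.6116597 ]), 'torque': array([-0.00147558, -0.01478907, -0.0408573 ]), 'opening': 0.09222495450037836}
```

View pics/scene0.png

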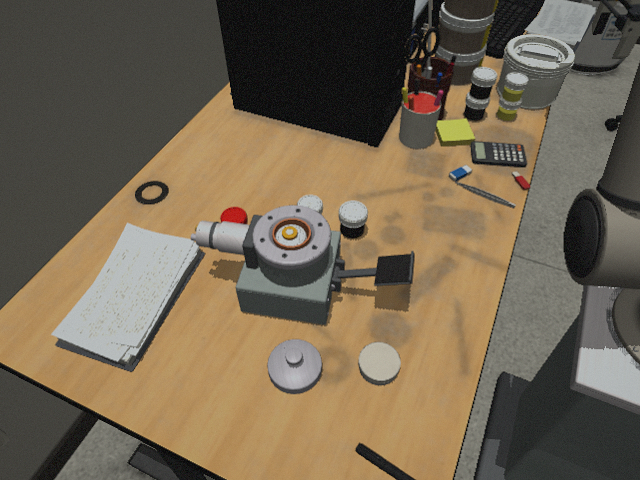

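View pics/top0.png

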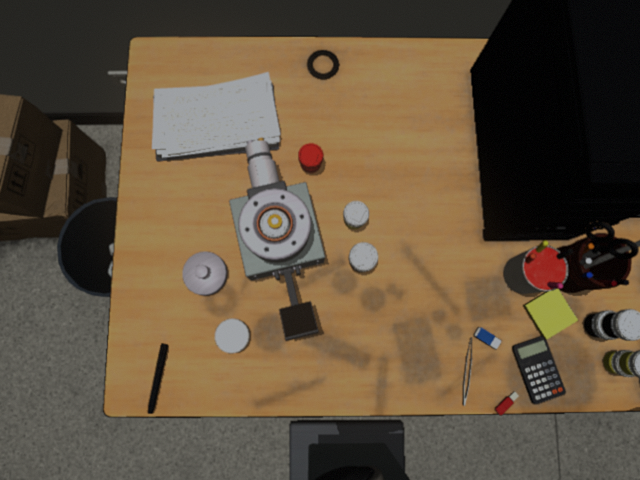

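The top view shows the shield's well at (275,222) with a white cap and a yellow source inside, and the black pedal pad at (298,321). The plug is at (205,273) and the tin at (233,336).
Things that could be taken for the sample pot are the white-capped pots at (356,214) and (363,257) and the red one at (311,157). The choice is the one in the well at (275,222).

```bash
cat > h.py <<'E'
import numpy as np, cv2
from cell import robot, viewer
def ray(n,px):
    m=viewer.camera_model(n); K=np.array([[m['fx'],0,m['cx']],[0,m['fy'],m['cy']],[0,0,1]])
    u=(np.array(px,float)-[m['cx'],m['cy']])/[m['fx'],m['fy']]; s=u.copy()
    for _ in range(10): s=u/(1+m['k1']*(s@s))
    P=np.array(m['pose']); return P[:3,3],P[:3,:3]@np.array([s[0],-s[1],-1])
def plane(n,px,z):
    o,d=ray(n,px); return o+d*(z-o[2])/d[2]
def tri(p1,p2):
    o1,d1=ray("scene",p1);o2,d2=ray("top",p2)
    a=np.linalg.lstsq(np.c_[d1,-d2],o2-o1,rcond=None)[0]
    A,B=o1+a[0]*d1,o2+a[1]*d2; return (A+B)/2,np.linalg.norm(A-B)
def blobs(mask,amin=30):
    cs,_=cv2.findContours(mask.astype(np.uint8),cv2.RETR_EXTERNAL,cv2.CHAIN_APPROX_NONE)
    return [c for c in cs if cv2.contourArea(c)>amin]
E
python3 - <<'E'
from h import *
c=[]
for n,(x0,y0,x1,y1) in {"scene":(235,190,425,300),"top":(190,130,390,360)}.items():
    im=cv2.imread(f"pics/{n}0.png"); h=cv2.cvtColor(im,cv2.COLOR_BGR2HSV)
    roi=np.zeros(im.shape[:2],bool); roi[y0:y1,x0:x1]=1
    cap={"scene":(290,233),"top":(275,222)}[n]
    near=np.zeros(im.shape[:2],np.uint8); cv2.circle(near,cap,20,1,-1)
    yel=(h[...,0]>18)&(h[...,0]<32)&(h[...,1]>120)&(h[...,2]>150)&(near>0)
    for b in blobs(yel,10): print(n,"yellow",cv2.minAreaRect(b))
    cop=(h[...,0]<18)&(h[...,1]>70)&(near>0)
    nr=np.zeros(im.shape[:2],np.uint8); cv2.circle(nr,cap,32,1,-1); cop=((h[...,0]<18)|(h[...,0]>172))&(h[...,1]>70)&(nr>0)
    for b in blobs(cop,60): print(n,"copper",cv2.fitEllipse(b))
    blk=(h[...,2]<60)&roi
    for b in blobs(blk,300): print(n,"dark",cv2.minAreaRect(b),cv2.contourArea(b), cv2.approxPolyDP(b,6,True).reshape(-1,2).tolist())
    s=4; a=im[cap[1]-60:cap[1]+130,cap[0]-60:cap[0]+70] if n=="top" else im[cap[1]-55:cap[1]+75,cap[0]-55:cap[0]+135]
    c.append(cv2.resize(a,(400,580) if n=="top" else (400,274),interpolation=cv2.INTER_CUBIC))
o=np.zeros((580,800,3),np.uint8); o[:,:400]=c[1]; o[:274,400:]=c[0]; cv2.imwrite("pics/crop1.png",o)
E
```

```text
scene yellow ((289.0, 231.5), (11.0, 14.0), 90.0)
scene copper ((291.1805419921875, 233.68588256835938), (31.447725296020508, 38.83628845214844), 84.70806884765625)
scene dark ((374.5, 269.0), (28.0, 73.0), 90.0) 875.5 [[410, 255], [379, 257], [375, 274], [338, 277], [410, 283]]
scene dark ((285.5, 265.5), (39.0, 85.0), 90.0) 1259.5 [[243, 246], [248, 267], [258, 265], [284, 285], [311, 282], [328, 262], [328, 246], [308, 267], [278, 269]]
top yellow ((274.5, 220.5), (11.0, 13.0), 90.0)
top copper ((274.2311096191406, 223.03622436523438), (35.27473831176758, 35.882991790771484), 81.63224792480469)
top dark ((285.474853515625, 303.30950927734375), (81.90330505371094, 44.37846374511719), 64.05770111083984) 1369.0 [[248, 276], [286, 276], [293, 302], [280, 309], [286, 339], [318, 333], [310, 303], [296, 302], [292, 266]]
```

View pics/crop1.png

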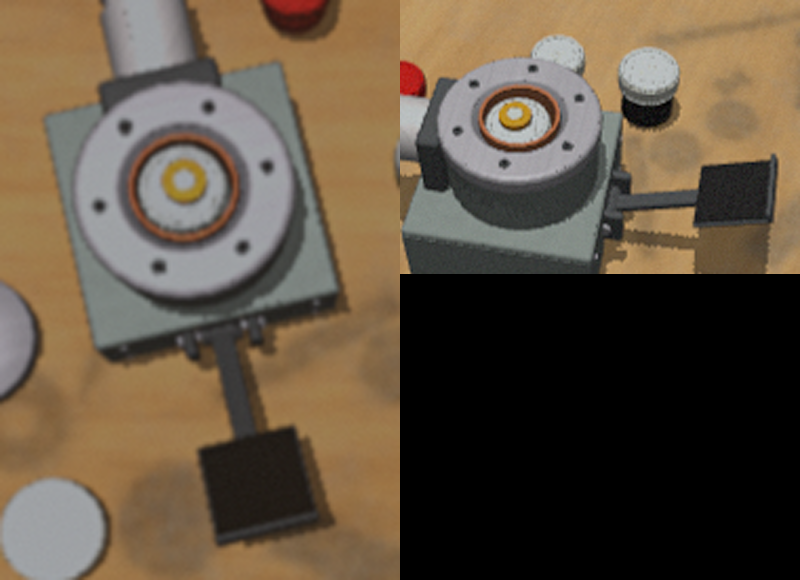

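The crop confirms a white ribbed cap with a gold source in the copper-lined well. The pad and the clevis lie to the robot's side of it.

```bash
python3 - <<'E'
from h import *
p=lambda *a:print(*[np.round(x,4) if not isinstance(x,str) else x for x in a])
p("well",plane("top",(274.5,222.7),.148),plane("scene",(291.2,233.4),.148),*tri((291.2,233.6),(274.3,222.8)))
p("src",*tri((289.3,231.5),(274.7,220.6)), plane("top",(274.7,220.6),.1465))
S=[(376,255),(413,251.6),(411,283.5),(375.6,283.5)]; T=[(310,303),(318,333),(286,339),(280,309)]
q=[]
for a,b in zip(S,T):
    r,e=tri(a,b); q.append(r); p("padcorner",r,e)
p("pad mid",np.mean(q,0), plane("top",np.mean(T,0),.093))
for n,px,z in(("plug",(205,273),.06),("tin",(233,336),.024),("pA",(356,214),.054),("pB",(363,257),.054),("red",(311,157),.05)): p(n,plane("top",px,z))
E
```

```text
well [0.6305 0.1754 0.148 ] [0.6292 0.1776 0.148 ] [0.6306 0.1758 0.1451] 0.0007
src [0.6341 0.175  0.1477] 0.0004 [0.6345 0.1752 0.1465]
padcorner [0.5005 0.1153 0.0854] 0.0073
padcorner [0.4453 0.1012 0.1073] 0.0033
padcorner [0.4326 0.1566 0.0976] 0.0021
padcorner [0.4859 0.1685 0.082 ] 0.0014
pad mid [0.4661 0.1354 0.0931] [0.4648 0.1351 0.093 ]
plug [0.5547 0.3103 0.06  ]
tin [0.4388 0.2608 0.024 ]
pA [0.669  0.0257 0.054 ]
pB [0.5852 0.014  0.054 ]
red [0.7859 0.112  0.05  ]
```

The checks agree: well to pad is 0.170 m (the task says 170 mm), the pad height is 0.093 and the rim about 0.146. The pedal points 0.243 rad off, so I'll use a tool yaw of 0.243. Moving above the pad with the fingers shut.

```bash
python3 -m creep '[[[13,34,0,0,0,-0.8],[13,34,0,0,0,-0.8],[13,34,0,0,0,-0.8],[13,34,0,0,0,-0.8],[13,34,0,0,0,-0.8]]]' 1 20
python3 -m creep '[[[13,34,0,0,0,-0.8],[13,34,0,0,0,-0.8],[13,34,0,0,0,-0.8],[13,34,0,0,0,-0.8],[13,34,0,0,0,-0.8]]]'
python3 -m creep '[[[13,34,0,0,0,-0.8],[13,34,0,0,0,-0.8],[13,34,0,0,0,-0.8],[13,34,0,0,0,-0.8],[13,34,0,0,0,-0.8]]]'
```

```text
time: 0.52
tool_pos: [0.3004, -0.2978, 0.4008]
tool_rot: [-3.138, 0.002, 0.385]
contact_force: [0.8, 0.2, -0.0]
opening: 0.0633
time: 0.93
tool_pos: [0.3655, -0.1189, 0.3999]
tool_rot: [-3.136, 0.002, 0.309]
contact_force: [0.8, -1.2, 0.2]
opening: 0.0299
time: 1.35
tool_pos: [0.4307, 0.0609, 0.3996]
tool_rot: [-3.136, 0.003, 0.235]
contact_force: [1.0, -0.5, 0.2]
opening: 0.0009
```

```bash
python3 -m creep '[[[11,24,0,0,0,0.2],[11,24,0,0,0,0.2],[8,18,-20,0,0,0],[5,8,-25,0,0,0],[0,0,-25,0,0,0]]]'
python3 -m creep '[[[0,0,-15,0,0,0],[0,0,-5,0,0,0],[0,0,0,0,0,0]]]'
python3 - <<'E'
from h import *
s=robot.observe(); print(s['tool_pos'],s['contact_force'])
a=viewer.read_camera("scene")[180:330,230:430];b=viewer.read_camera("top")[190:350,200:400]
cv2.imwrite("pics/c2.png",np.hstack([cv2.resize(a,(400,300)),cv2.resize(b,(400,300))]))
E
```

```text
time: 1.77
tool_pos: [0.4687, 0.1465, 0.3312]
tool_rot: [-3.135, -0.009, 0.25]
contact_force: [1.0, 0.0, -0.0]
opening: 0.0005
time: 2.02
tool_pos: [0.467, 0.1478, 0.3047]
tool_rot: [-3.134, 0.002, 0.253]
contact_force: [-0.4, -0.1, 0.7]
opening: 0.0003
[0.46703387 0.14777192 0.30473066] [-0.44386605 -0.08965047  0.71365859]
```

View pics/c2.png

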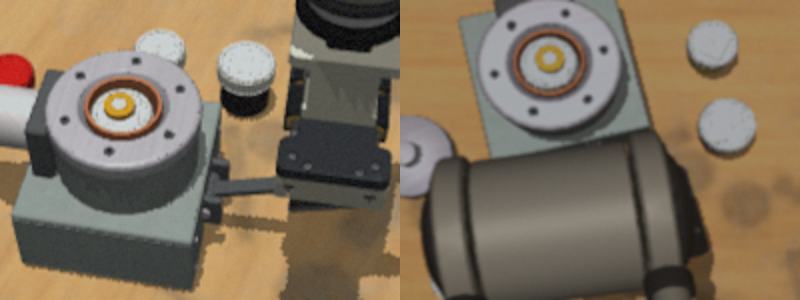

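The gripper hides the pad in both views, and the pose reading says the tip is 13 mm too far in y. I'll correct that and go down until it touches.

```bash
python3 -m creep '[[[0,-8,0,0,0,0],[-1,-4,0,0,0,-0.5],[0,0,-8,0,0,0],[0,0,-7,0,0,0],[0,0,-4,0,0,0]]]'
python3 -m creep '[[[0,0,-4,0,0,0],[0,0,-4,0,0,0],[0,0,-4,0,0,0],[0,0,-4,0,0,0],[0,0,-4,0,0,0]]]'
```

```text
time: 2.53
tool_pos: [0.4677, 0.1332, 0.2909]
tool_rot: [-3.136, -0.012, 0.241]
contact_force: [-0.4, 0.3, -0.5]
opening: 0.0004
time: 2.95
tool_pos: [0.4676, 0.1331, 0.2693]
tool_rot: [-3.136, -0.011, 0.241]
contact_force: [-2.9, -0.7, 13.7]
opening: 0.0002
```

```bash
python3 -m creep '[[[0,0,-4,0,0,0],[0,0,-4,0,0,0],[0,0,-4,0,0,0],[0,0,-4,0,0,0],[0,0,-4,0,0,0]]]'
python3 -m creep '[[[0,0,-4,0,0,0],[0,0,-4,0,0,0],[0,0,-4,0,0,0],[0,0,-4,0,0,0],[0,0,-4,0,0,0]]]'
```

```text
time: 3.37
tool_pos: [0.4665, 0.1332, 0.2518]
tool_rot: [-3.137, -0.01, 0.243]
contact_force: [-7.1, -2.3, 11.0]
opening: 0.0005
time: 3.78
tool_pos: [0.4646, 0.133, 0.2331]
tool_rot: [-3.139, -0.005, 0.246]
contact_force: [-2.6, -1.9, 9.1]
opening: 0.0004
```

```bash
python3 -m creep '[[[0,0,-4,0,0,0],[0,0,-4,0,0,0],[0,0,-4,0,0,0],[0,0,-3,0,0,0],[0,0,-3,0,0,0]]]'
python3 -m creep '[[[0,0,-3,0,0,0],[0,0,0,0,0,0],[0,0,0,0,0,0]]]'
```

```text
time: 4.2
tool_pos: [0.4647, 0.1332, 0.2155]
tool_rot: [-3.14, -0.007, 0.247]
contact_force: [-0.3, -0.4, 4.9]
opening: 0.0004
time: 4.45
tool_pos: [0.4647, 0.1334, 0.2113]
tool_rot: [-3.14, -0.007, 0.247]
contact_force: [0.4, 0.1, 0.1]
opening: 0.0006
```

The force fell to zero at a tip height of 33 mm, so the pedal has gone over centre. Raising the tool, backing off and looking.

```bash
python3 -m creep '[[[0,0,10,0,0,0],[0,0,20,0,0,0],[0,0,30,0,0,0],[0,0,40,0,0,0],[0,0,40,0,0,0]]]' -1
python3 -m creep '[[[0,0,40,0,0,0],[0,-20,35,0,0,0],[0,-40,0,0,0,0],[0,-40,0,0,0,0],[0,-40,0,0,0,0]]]'
python3 -m creep '[[[0,-40,0,0,0,0],[0,-30,0,0,0,0],[0,-10,0,0,0,0],[0,0,0,0,0,0],[0,0,0,0,0,0]]]'
python3 - <<'E'
from h import *
A=viewer.read_camera("scene");B=viewer.read_camera("top")
cv2.imwrite("pics/scene3.png",A);cv2.imwrite("pics/top3.png",B)
a=A[180:300,235:435];b=B[170:350,190:390]
o=np.zeros((450,800,3),np.uint8);o[:240,:400]=cv2.resize(a,(400,240),interpolation=3);o[:360,400:]=cv2.resize(b,(400,360),interpolation=3);cv2.imwrite("pics/c3.png",o)
E
```

```text
time: 4.87
tool_pos: [0.4609, 0.1329, 0.3497]
tool_rot: [-3.137, 0.015, 0.247]
contact_force: [1.3, 0.1, -0.2]
opening: 0.0292
time: 5.28
tool_pos: [0.4583, -0.0048, 0.4425]
tool_rot: [-3.14, -0.007, 0.26]
contact_force: [1.0, 0.5, -0.6]
opening: 0.0629
time: 5.7
tool_pos: [0.4552, -0.0942, 0.4473]
tool_rot: [3.138, -0.011, 0.252]
contact_force: [1.4, -0.0, 0.0]
opening: 0.091
```

View pics/c3.png

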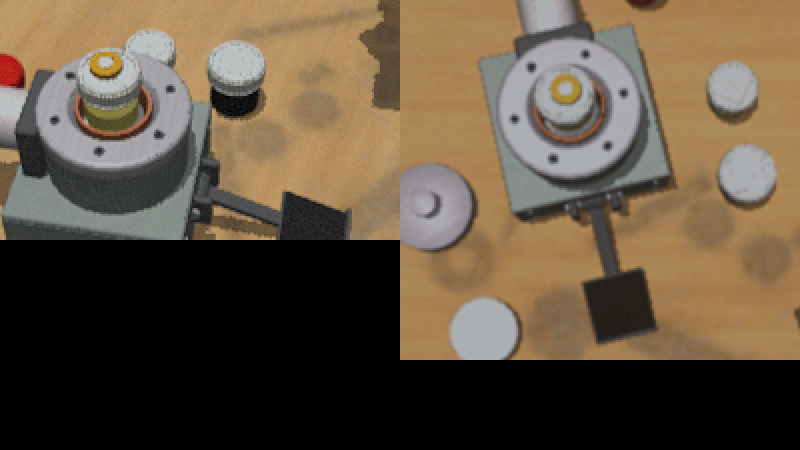

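The pedal is down, and the pot stands upright out of the well with the source on its cap: top view about (272,214), scene view about (288,212). Next I measure the source, the cap and the pedal.

```bash
python3 - <<'E'
from h import *
r={}
for n,cap in {"scene":(288,212),"top":(272,214)}.items():
    im=cv2.imread(f"pics/{n}3.png"); h=cv2.cvtColor(im,cv2.COLOR_BGR2HSV)
    near=np.zeros(im.shape[:2],np.uint8); cv2.circle(near,cap,13,1,-1)
    yel=(h[...,0]>15)&(h[...,0]<32)&(h[...,1]>100)&(h[...,2]>130)&(near>0)
    b=max(blobs(yel,10),key=cv2.contourArea); r[n]=cv2.minAreaRect(b)[0]; print(n,cv2.minAreaRect(b),cv2.boundingRect(b))
    near[:]=0; cv2.circle(near,(cap[0],cap[1]+(4 if n=="scene" else 2)),22,1,-1)
    w=(h[...,1]<60)&(h[...,2]>165)&(near>0)
    for b in blobs(w,100): print("white",cv2.boundingRect(b),cv2.contourArea(b))
print(tri(r["scene"],r["top"]), plane("top",r["top"],.1945),plane("scene",r["scene"],.1945))
print("pad",tri((235+315/2,180+218/2),(190+219/2,170+305/2)))
E
```

```text
scene ((287.5, 211.5), (11.0, 15.0), 90.0) (280, 206, 16, 12)
white (266, 198, 44, 29) 381.0
top ((272.2500305175781, 214.25001525878906), (13.435027122497559, 14.142135620117188), 45.0) (265, 207, 15, 15)
white (250, 194, 44, 36) 390.5
(array([0.633753  , 0.17572824, 0.19497883]), np.float64(4.974685182056862e-05)) [0.63389633 0.17577196 0.1945    ] [0.63395323 0.17533788 0.1945    ]
pad (array([0.46331944, 0.13446814, 0.03406848]), np.float64(0.0003801742298205299))
```

```bash
python3 -m creep '[[[19,29,0,0,0,0],[19,29,0,0,0,0],[19,29,0,0,0,0],[19,29,0,0,0,0],[19,29,0,0,0,0]]]' -1
python3 -m creep '[[[19,29,0,0,0,0],[19,29,0,0,0,0],[14,20,0,0,0,0],[8,10,0,0,0,0],[0,0,0,0,0,0]]]'
python3 -m creep '[[[0,0,0,0,0,0],[0,0,0,0,0,0]]]'; python3 -c "
from h import *;s=robot.observe();print(s['tool_pos'],s['tool_rot'],s['contact_force'])"
```

```text
time: 6.22
tool_pos: [0.5498, 0.0595, 0.4486]
tool_rot: [3.137, -0.01, 0.252]
contact_force: [1.1, -0.9, -0.1]
opening: 0.0918
time: 6.63
tool_pos: [0.6104, 0.1684, 0.4471]
tool_rot: [3.141, -0.008, 0.27]
contact_force: [-0.4, -0.4, -0.7]
opening: 0.0918
time: 6.8
tool_pos: [0.6092, 0.1714, 0.4462]
tool_rot: [3.141, -0.006, 0.275]
contact_force: [-0.6, 0.2, 0.1]
opening: 0.0923
[0.6091714  0.17137864 0.4462098 ] [ 3.14139083 -0.00604427  0.27521053] [-0.57200406  0.19651218  0.10784634]
```

```bash
python3 -m creep '[[[12,2,0,0,0.3,-0.7],[9,2,0,0,0,-0.7],[3,1,0,0,0,0],[0,0,0,0,0,0],[0,0,0,0,0,0]]]'; python3 -c "
from h import *;s=robot.observe();print(s['tool_pos'],s['tool_rot'],s['contact_force'])"
```

```text
time: 7.22
tool_pos: [0.6308, 0.1743, 0.4479]
tool_rot: [-3.141, 0.001, 0.249]
contact_force: [0.1, 0.5, 0.5]
opening: 0.0914
[0.63078265 0.17428873 0.44785485] [-3.14095765e+00  7.93564375e-04  2.48839076e-01] [0.08777053 0.45576254 0.46999556]
```

Descending about 108 mm to a TCP height of 0.340.

```bash
python3 -m creep '[[[0,0,-10,0,0,0],[0,0,-15,0,0,0],[0,0,-15,0,0,0],[0,0,-12,0,0,0],[0,0,-8,0,0,0]]]'
python3 -m creep '[[[0,0,0,0,0,0],[1,1,-10,0,0,0],[0,0,-10,0,0,0],[0,0,-6,0,0,0],[0,0,0,0,0,0]]]'
python3 - <<'E'
from h import *
s=robot.observe();print(s['tool_pos'],s['tool_rot'],s['contact_force'])
A=viewer.read_camera("scene")
cv2.imwrite("pics/c4.png",cv2.resize(A[130:290,210:410],(800,640),interpolation=3)[:600])
E
```

```text
time: 7.63
tool_pos: [0.6283, 0.1722, 0.3871]
tool_rot: [3.141, -0.004, 0.248]
contact_force: [0.2, 0.4, 0.6]
opening: 0.0917
time: 8.05
tool_pos: [0.6283, 0.1727, 0.3569]
tool_rot: [-3.141, -0.001, 0.247]
contact_force: [0.1, -0.2, 0.1]
opening: 0.0917
[0.62829161 0.17265017 0.35687907] [-3.14147663e+00 -8.86699303e-04  2.47429901e-01] [ 0.1127589  -0.23846259  0.08966982]
```

View pics/c4.png

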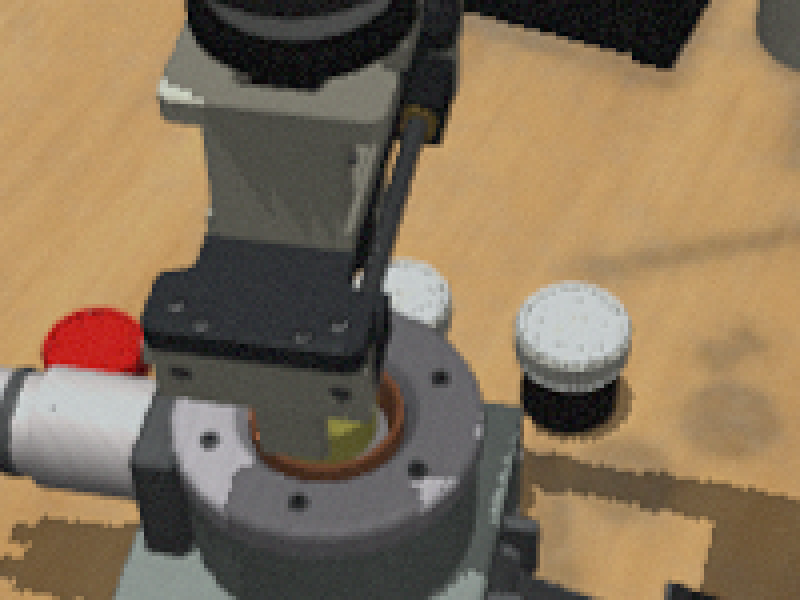

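The near finger stands in front of the pot, whose olive body shows at (345,435) in the crop, and nothing is touching. I need +3 mm in x, +3 mm in y and 16 mm down.

```bash
python3 -m creep '[[[2,1,-6,0,0,0],[2,1,-6,0,0,0],[1,1,-5,0,0,0],[0,1,-1,0,0,0],[0,0,0,0,0,0]]]'; python3 -c "
from h import *;s=robot.observe();print(s['tool_pos'],s['tool_rot'],s['contact_force'])"
```

```text
time: 8.52
tool_pos: [0.6344, 0.1772, 0.3389]
tool_rot: [3.141, -0.004, 0.248]
contact_force: [0.0, 0.3, -0.3]
opening: 0.0917
[0.6343847  0.17724562 0.33889286] [ 3.14141018 -0.00438578  0.24755532] [ 0.04530676  0.32922157 -0.31544807]
```

```bash
python3 -m creep '[[[-2,-1,0,0,0.2,0],[0,0,0,0,0,0],[0,0,0,0,0,0],[0,0,0,0,0,0],[0,0,0,0,0,0]]]' -0.2 15
python3 -c "
from h import *;s=robot.observe();print(s['tool_pos'],s['tool_rot'],s['contact_force'])"
python3 -m creep '[[[0,0,0,0,0,0]]]' -0.13 12
python3 -m creep '[[[0,0,0,0,0,0]]]' -0.09 12
python3 -m creep '[[[0,0,0,0,0,0]]]' -0.05 12
python3 -m creep '[[[0,0,0,0,0,0],[0,0,0,0,0,0]]]' 0.1 12
python3 -m creep '[[[0,0,0,0,0,0],[0,0,0,0,0,0],[0,0,0,0,0,0]]]' 1 15
python3 -c "
from h import *;s=robot.observe();print(s['tool_pos'],s['tool_rot'],s['contact_force'])"
```

```text
time: 8.93
tool_pos: [0.6322, 0.1762, 0.3395]
tool_rot: [-3.141, -0.002, 0.248]
contact_force: [0.7, 0.2, 0.2]
opening: 0.0632
[0.63220225 0.17624642 0.33951747] [-3.14096384e+00 -1.51888714e-03  2.47764506e-01] [0.66369586 0.16932518 0.23108967]
time: 9.02
tool_pos: [0.6322, 0.1762, 0.3398]
tool_rot: [-3.141, -0.002, 0.248]
contact_force: [-0.2, 0.3, -0.2]
opening: 0.0562
time: 9.1
tool_pos: [0.6322, 0.1762, 0.3399]
tool_rot: [-3.141, -0.002, 0.248]
contact_force: [0.3, -0.3, -0.2]
opening: 0.0515
time: 9.18
tool_pos: [0.6322, 0.1762, 0.34]
tool_rot: [-3.141, -0.002, 0.248]
contact_force: [0.1, -0.0, -0.1]
opening: 0.0505
time: 9.35
tool_pos: [0.6322, 0.1762, 0.34]
tool_rot: [-3.141, -0.002, 0.248]
contact_force: [-0.2, -0.3, -0.2]
opening: 0.0505
time: 9.6
tool_pos: [0.6322, 0.1762, 0.34]
tool_rot: [-3.141, -0.002, 0.248]
contact_force: [0.3, -0.3, 0.5]
opening: 0.0503
[0.63223775 0.1761689  0.34001672] [-3.14101718e+00 -2.39099719e-03  2.47649403e-01] [ 0.25664342 -0.2827357   0.53389281]
```

The fingers stopped at 50.3 mm, which matches the 50 mm cap. Lifting slowly.

```bash
python3 -m creep '[[[0,0,3,0,0,0],[0,0,4,0,0,0],[0,0,5,0,0,0],[0,0,5,0,0,0],[0,0,5,0,0,0]]]'
python3 -m creep '[[[0,0,5,0,0,0],[0,0,5,0,0,0],[0,0,5,0,0,0],[0,0,5,0,0,0],[0,0,5,0,0,0]]]'
python3 -c "
from h import *;s=robot.observe();print(s['tool_pos'],s['tool_rot'],s['contact_force'],s['opening'])"
```

```text
time: 10.02
tool_pos: [0.6319, 0.1761, 0.3621]
tool_rot: [-3.141, 0.001, 0.248]
contact_force: [-1.2, 0.2, -1.5]
opening: 0.0503
time: 10.43
tool_pos: [0.6319, 0.1761, 0.3909]
tool_rot: [-3.141, -0.0, 0.248]
contact_force: [0.0, -0.3, -0.9]
opening: 0.0499
[0.63191376 0.17613677 0.39087232] [-3.14082528e+00 -3.16585753e-04  2.47649081e-01] [ 0.02566271 -0.28520826 -0.91422438] 0.04987056499452358
```

```bash
python3 -m creep '[[[0,0,5,0,0,0],[0,0,5,0,0,0],[0,0,5,0,0,0],[0,0,5,0,0,0],[0,0,4,0,0,0]]]'
python3 -m creep '[[[0,0,3,0,0,0],[0,0,2,0,0,0],[0,0,1,0,0,0],[0,0,0,0,0,0],[0,0,0,0,0,0]]]'
python3 - <<'E'
from h import *
s=robot.observe();print(s['tool_pos'],s['tool_rot'],s['contact_force'],s['opening'])
A=viewer.read_camera("scene"); cv2.imwrite("pics/scene5.png",A)
cv2.imwrite("pics/c5.png",cv2.resize(A[130:280,210:410],(800,600),interpolation=3))
E
```

```text
time: 10.85
tool_pos: [0.6319, 0.1761, 0.418]
tool_rot: [-3.141, -0.001, 0.248]
contact_force: [-0.3, -0.5, -1.6]
opening: 0.0504
time: 11.27
tool_pos: [0.6319, 0.1761, 0.4257]
tool_rot: [-3.141, -0.002, 0.248]
contact_force: [-0.8, 1.0, -1.4]
opening: 0.05
[0.63191539 0.17609479 0.42567225] [-3.14101475e+00 -2.23192837e-03  2.47589734e-01] [-0.84293966  0.9942312  -1.38101763] 0.05003699361042848
```

View pics/c5.png

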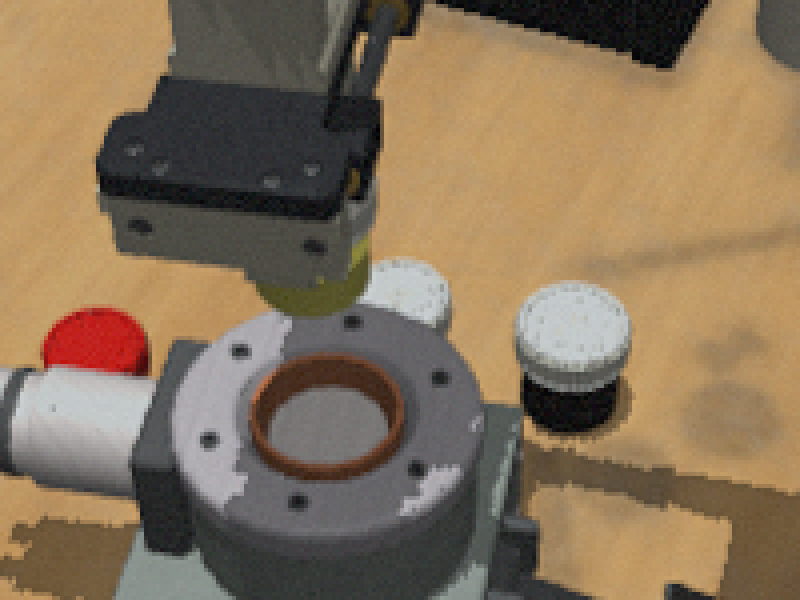

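The pot hangs level in the fingers, its underside at about (312,314) in the crop. It is well above the rim, and the lift table has stayed up in the empty well. A last numeric check, a short hold, then I hand in.

```bash
python3 -m creep '[[[0,0,0,0,0,0],[0,0,0,0,0,0],[0,0,0,0,0,0],[0,0,0,0,0,0],[0,0,0,0,0,0]]]'
python3 - <<'E'
from h import *
# nearest underside edge: pixel (288,208.5); find z whose ray xy is 23 mm camera-ward of the axis
o,_=ray("scene",(288,208.5)); c=np.array([.632,.176]); u=(o[:2]-c)/np.linalg.norm(o[:2]-c); t=c+.023*u
for z in (.19,.2,.21,.22,.23): print(z,np.round((plane("scene",(288,208.5),z)[:2]-t)*1000,1))
A=cv2.imread("pics/top0.png");B=viewer.read_camera("top")
cv2.imwrite("pics/c6.png",np.hstack([cv2.resize(A[130:370,170:400],(400,417)),cv2.resize(B[130:370,170:400],(400,417))]))
E
```

```text
time: 11.73
tool_pos: [0.6319, 0.1761, 0.4246]
tool_rot: [-3.141, -0.0, 0.248]
contact_force: [0.4, 0.1, -1.2]
opening: 0.0504
0.19 [ 17.7 -30.2]
0.2 [ 13. -22.]
0.21 [  8.2 -13.7]
0.22 [ 3.4 -5.5]
0.23 [-1.3  2.8]
```

View pics/c6.png

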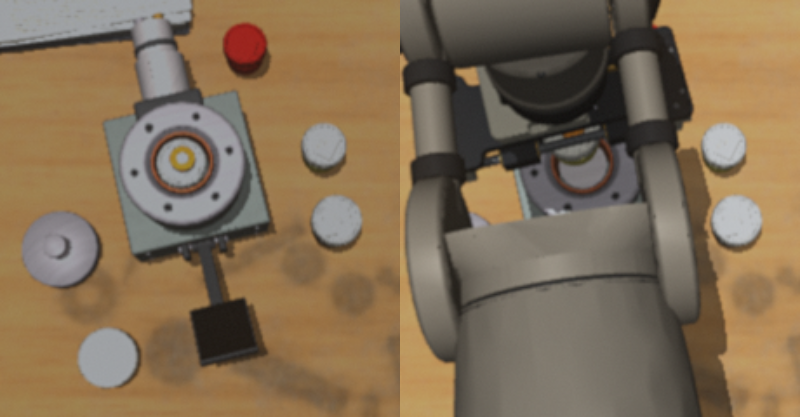

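The underside measures z ≈ 0.227, about 79 mm above the rim by camera and 71 mm by arm travel. The top view shows the gold edge of the source between the fingers at (575,132), and both white pots where they were.

```bash
python3 -c "
from cell import robot; print(robot.hand_in())"
```

```text
the job is handed in; nothing more can be done
None
```

I pressed the pedal over centre, and the lift raised the pot and stayed up. I then gripped the pot by its cap, lifted it straight up about 85 mm, and handed the job in at about 11.8 s while holding it over the well. No verdict was reported.

**Pedal and lift:** The pushing force fell to zero at 33 mm tip height. Afterwards the source top measured z = 0.195 against 0.1945 expected with the lift fully up. My rough reading of the pad put it at 34 mm instead of 21 mm, from points picked by eye on its surface, so I relied on the source height.

**Grip and position:** The fingers stopped at 50 mm with a 15 N grip, matching the cap, and the wrist force showed about 1.2 N of load. The tool was within 2 mm of the well axis, vertical within about 0.001 rad, and still.

**Height over the rim:** The underside was 71 mm clear by arm travel and about 79 mm by camera. These differ by 8 mm, but both are above the 50 mm needed.

**Source and neighbours:** The last top view showed the gold edge of the source still on the cap, but its offset could not be measured behind the fingers. The two white pots were unmoved. The plug and tin were mostly hidden by the arm in that view; both looked in place after the pedal press, and nothing went near them after that.

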